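Pull the stuck hood off a drill block

TASK

The orange hood is stuck on the grey drill block that stands in the slanted rack, and the block comes along if you simply pull. First turn the steel turnbutton by its black peg all the way round, until its nose lies square over the block's black foot; then pull the hood straight off the block and set it down gently, upright, open side down, in the middle of the cork mat. Leave the block seated in the rack with the turnbutton closed, and do not disturb the tape, red cup and sanding block.

Things in the scene. Friction and masses are not known exactly. Their poses are not given: they have to be found in the camera images.
- rack: Plywood rack fixed to the bench, 160 x 160 mm; its top board slopes 30 degrees, low edge towards the robot (rack's -x). Origin: centre of its underside; x level towards the high edge, y left, z up. In this frame 'up the slope' is (0.866, 0, 0.5); 'out of the slope' (its normal, the way the hood pulls off) is (-0.5, 0, 0.866). Place and yaw vary.
- rack_seat (a point): Point on the sloping board at the centre of the shallow seat (6 mm rims) in which the drill block stands; at (0, 12, 60) mm in the rack's frame.
- turnbutton (a joint): Angle of the turnbutton about its pivot (axis: out of the slope), counter-clockwise seen from outside. 0 = open: bar up and down the slope, peg on the low side. 1.571, at its stop = closed: nose square over the block's foot (towards rack's +y), peg on the outer side (rack's -y). Starts at 0 to 0.25; friction (0.03 N m) keeps it where it is left.
- button_pivot (a point): Pivot of the turnbutton at mid-thickness of its steel bar (84 x 17 x 8 mm, nose 38 mm one way, tail 46 mm the other): 74 mm right (rack's -y) of rack_seat and 14.5 mm out of the slope.
- button_peg (a point): Point on the axis of the black upright peg on the turnbutton's tail: 14 mm in diameter, standing 36 mm out of the bar along the slope's normal, 38 mm from the pivot's axis. The point is 38.5 mm out of the slope, 16 mm below the peg's free end and 20 mm above the bar. The hood's side is 40 mm or more from the peg.
- block_foot (a point): Centre of the drill block's black foot, 100 (up the slope) x 106 x 8 mm, loose in the seat. On it a grey core 82 x 43 x 46 mm high with steel bits standing 14 mm out, hidden in the hood at first. Rubber cheeks 10 to 20 mm above the foot grip the hood with 5 to 9 N; the block weighs about 0.2 kg. The closed nose passes 2.5 mm above the foot, so the block may rise that much.
- hood_mid (a point): Centre (half-way up) of the orange hood: 90 long (x, up the slope at first) x 52 wide (y) x 70 mm high (z, out of the slope at first), open below, walls 3 mm, 0.1 kg; mouth 35 mm below the point, closed top 35 mm above. Grasp it across the 52 mm near its top. It clears the core and bits after 60 mm along its axis; the cheeks let go after 20 mm.
- mat: Cork mat fixed on the bench, 160 x 160 x 4 mm. Origin at the centre of its underside.
- tape_roll: Bystander: roll of masking tape, 103 mm across, 26 mm high, lying on the bench. Origin under its centre.
- cup_red: Bystander: red plastic cup, 76 mm across, 92 mm high. Origin under its centre.
- sanding_block: Bystander: cork sanding block, 61 x 105 x 31 mm. Origin under its centre.

How it is judged:
On the way, in this order (a step that is already met when the one before it is completed fails the run):
1. the turnbutton is closed over the block's foot while the hood is still on the block (value of joint turnbutton above 1.3 rad and distance between hood_mid and block_foot below 0.05 m), for 0.2 s.
2. the hood is clear of the block, and the block is still seated in the rack (distance between hood_mid and block_foot above 0.11 m and distance between block_foot and rack_seat below 0.014 m), for 0.2 s.
At the end, for the whole second after the job is handed in: The hood stands upright, open side down, at rest on the mat, its centre within 50 mm of the mat's centre; the drill block is seated in the rack (foot within 14 mm of the seat's centre); the turnbutton is closed (over 1.3 rad) (value of joint turnbutton above 1.3 rad and distance between block_foot and rack_seat below 0.014 m and angle between hood_mid's own z axis and vertical below 0.1 rad and horizontal distance between hood_mid and mat below 0.05 m and height (world z) of hood_mid between 0.033 and 0.045 m and linear speed of hood below 0.02 m/s); the robot touches nothing.
It fails at once if the drill block is pulled up out of its seat (foot more than 25 mm from the seat's centre) (distance between block_foot and rack_seat above 0.025 m).
It fails at once if the tape roll is moved more than 30 mm (distance of tape_roll from where it was at the start of the episode above 0.03 m).
It fails at once if the red cup is moved more than 30 mm (distance of cup_red from where it was at the start of the episode above 0.03 m).
It fails at once if the sanding block is moved more than 30 mm (distance of sanding_block from where it was at the start of the episode above 0.03 m).
It fails at once if the hood is dropped onto the mat or bench (in free fall, more than 15 mm up) (contact force between hood and anything else below 0.02 N and height (world z) of hood_mid above 0.055 m and distance between hood_mid and block_foot above 0.11 m).
It also fails if it takes over 54 s, if anything falls off the work surface, if the arm or the gripper's body presses on something with over 40 N, if the wrist force passes 120 N, or if a joint passes its speed limit or range.

ROBOT

A 6-joint arm with a two-finger parallel gripper is mounted at the origin on the work surface; the furniture and walls round the work are solid. World frame = base frame: x ahead of the robot, y to its left, z up, the work surface at z = 0. Lengths are in m, angles in rad, forces in N, time in s.
With the tool pointing down it reaches from about 0.3 to 0.875 m from the base axis. Payload 6.4 kg.
Tool frame: the origin (TCP) lies at the very end of the fingers, on their centre line; the grasp point (between the pads) lies 19 mm behind it; z points along the fingers, x is the direction in which the jaws open and shut, and the axes are right-handed (so a half turn about z gives the same grasp; the last joint's range is limited). The gripper opens to 88 mm and grips with 3 to 60 N. Pads are 18 mm wide; open, the fingers measure 123 mm over their backs; the gripper's body (75 mm by 187 mm) begins 45 mm behind the grasp point.
Start: joints at [0.929, 0.181, 1.607, -0, 1.354, -0.206], TCP at [0.243, 0.521, 0.239] pointing down, gripper open.
Joint ranges: [-2.99, 2.99], [-0.89, 2.07], [0.3, 2.58], [-1.14, 4.28], [0, 2.63], [-3.12, 3.12]. Speed limits (rad/s): [2.57, 2.57, 3.01, 3.14, 3.14, 3.14].

INTERFACE

Orientations are given as a 3x3 rotation matrix whose columns are the frame's x, y, z axes.
In Python, from cell import env, snapshot, get_calibration, ticket gives the robot as it stands. The module is installed in compiled form; this text tells all that it offers.
- The arm moves only by the tool apply_moves, never from a script. Its argument "rows" is a list that holds one entry, the list of rows, each a list of 5 numbers: the shift along the tool's x, y, z in units of 25 mm (1.0 is 25 mm), then the turn about the tool's z in units of 5 degrees (1.0 is 5 degrees), then the closure, from 0 (fully open) to 1 (shut). A call has 1 to 8 rows; each row shifts and turns the pose as measured when the row begins, along the tool's axes as they then stand; what a row does not reach is not made up. A row lasts 1/12 s, in which the tool goes at most 41.7 mm and 7.16 degrees, less where a joint would pass 70% of its speed; a pose out of reach is approached as far as the arm can. A call is refused whole if a number of a shift passes 1 or a number of a turn 1, either way. A call with a gripper value outside its range is refused whole. The fingers move at their own pace and stop on an object; "squeeze" is the grip in N (left out, the last holds). Time passes only in rows, so rows that do not move let the fingers close. It gives the time, the measured TCP pose, the force and the opening at its end, in the units of the state.
- env.observe(): the state, without advancing time (a new reading comes with each control period).
- snapshot(name): name is "scene" or "top" or "wrist"; returns the picture (420x560x3 uint8, red, green, blue); there is no depth.
- get_calibration(name): a dict with "vertical_fov" (degrees; the focal length in pixels is half the picture's height over the tangent of half this angle, whatever the lens; pixels are square), "cx", "cy" (the principal point, pixels), "xyz" and "orientation" of the camera in the world. Camera axes: x right, y down, z forward; pixel columns grow to the right and rows downward; lengths in m; the calibration is good to about 2 mm. A picture is of the moment at which its call begins: read the wrist's pose just before it. get_calibration takes no time and is no camera call; for the wrist camera it gives the pose at the moment of the call.
- ticket.finish_job(): hands the job in, once; it reports no verdict.
The state is a dict: "time": time; "q": joint angles; "qd": joint speeds; "joint_efforts": joint torques, N m; "position": TCP position; "ee_rot": TCP orientation; "contact_force": force on the tool from outside, world axes, zero at the start; "moment": the same for the moment, N m; "grip_width": finger opening in m.
Only numpy, scipy, OpenCV 4.12 (cv2) and the standard library are available. Lean on these libraries where they do the work, as an engineer would, in place of code of your own. Each camera call takes 0.05 s, during which the arm holds its last target.

## Working session

There is one attempt and no reset: what is moved stays moved. The work goes in short steps, Python scripts to look and compute and a tool call to move; the robot and the scene stay as the last step left them, time stands still between calls to the robot, and variables do not carry over. Pictures are saved under pics/ and viewed, and the job is handed in when it is done.

Besides the shell and the picture viewer there is one more tool, called after "Call:" by a JSON object that holds its "name" and its "arguments", one argument or row to a line. apply_moves: Moves the arm, as the interface text tells. Its arguments: {"type":"object","properties":{"rows":{"type":"array"},"squeeze":{"type":"number"}},"required":["rows"]}

```bash
mkdir -p pics; ls
python3 - <<'E'
from cell import env, snapshot, get_calibration, ticket
import cv2
s=env.observe(); print(s)
for n in ["scene","top","wrist"]:
    print(n,get_calibration(n))
    cv2.imwrite(f"pics/{n}0.png",snapshot(n)[:,:,::-1])
E
```

```text
pics
{'time': 0.0, 'q': array([ 9.28667308e-01,  1.81518733e-01,  1.60796095e+00, -5.13171717e-05,
        1.35378918e+00, -2.06316282e-01]), 'qd': array([ 9.07402174e-05, -6.79224001e-04, -4.89128799e-04, -3.97621991e-04,
        1.03454805e-03,  2.41234635e-03]), 'joint_efforts': array([-2.04929129e-03, -4.33861327e+01, -3.41849864e+01,  7.02880137e-02,
        3.86857067e-02, -1.75328978e-04]), 'position': array([0.24242682, 0.52082872, 0.23784542]), 'ee_rot': array([[ 4.22136459e-01,  9.06531787e-01, -9.63754464e-04],
       [ 9.06530796e-01, -4.22137456e-01, -1.37236171e-03],
       [-1.65092637e-03, -2.94349189e-04, -9.99998594e-01]]), 'contact_force': array([-0.30730469, -0.54062309, -0.38304761]), 'moment': array([ 0.03454401,  0.03158057, -0.02989104]), 'grip_width': 0.08812958920662926}
scene {'vertical_fov': 45.31378181689324, 'cx': 282.8649420271633, 'cy': 211.16595946175357, 'xyz': array([1.18939462, 0.52451189, 1.33937379]), 'orientation': array([[-0.60750227,  0.66410226, -0.43578571],
       [ 0.79417293,  0.49733637, -0.34920752],
       [-0.01517742, -0.55823357, -0.82954501]])}
top {'vertical_fov': 50.852943639570796, 'cx': 277.71045965012564, 'cy': 210.00316746279648, 'xyz': array([0.25768715, 0.01124209, 1.33865457]), 'orientation': array([[ 0.1268837 , -0.96784142,  0.21721765],
       [-0.99190509, -0.1249022 ,  0.0228852 ],
       [ 0.00498172, -0.21836305, -0.97585489]])}
wrist {'vertical_fov': 71.36846645230567, 'cx': 283.40334165858206, 'cy': 209.37987539957828, 'xyz': array([0.1700582 , 0.55626429, 0.38386191]), 'orientation': array([[ 4.22278158e-01,  8.61438796e-01,  2.82142441e-01],
       [ 9.06466237e-01, -4.01183795e-01, -1.31797286e-01],
       [-3.44319822e-04,  3.11407712e-01, -9.50276338e-01]])}
```

View pics/scene0.png

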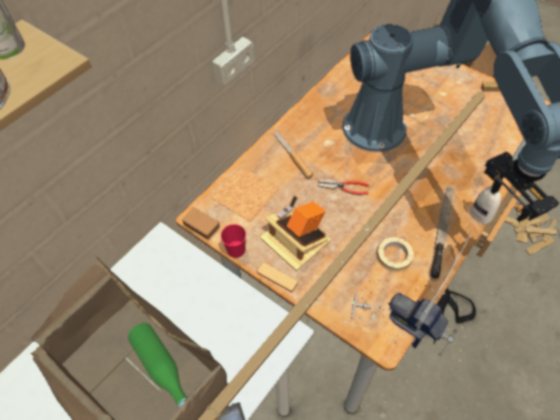

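View pics/top0.png

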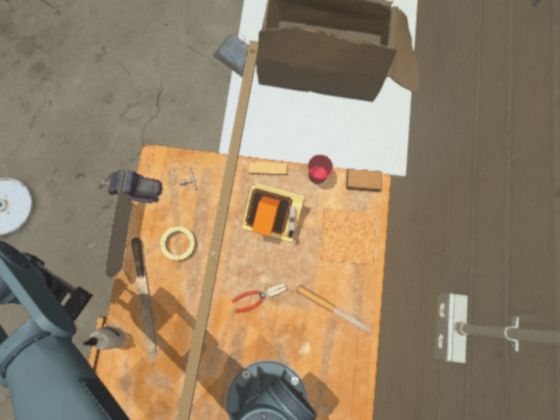

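View pics/wrist0.png

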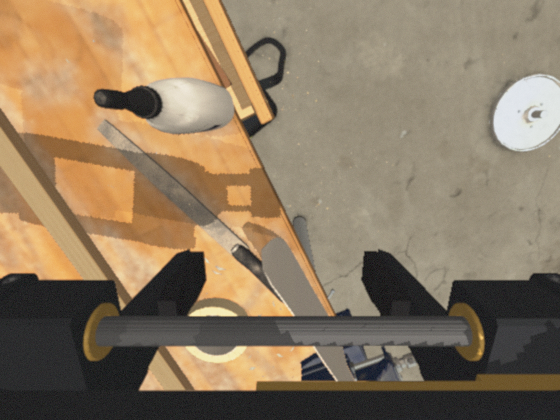

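The scene and top views show the rack with the orange hood (top ~(268,213), scene ~(305,220)) and the turnbutton on its right. The mat is at top ~(348,236), with the cup, sanding block and tape nearby and a long wooden batten crossing the bench. Next I'll enlarge these areas.

Run:
```python
import cv2
a=cv2.imread("pics/top0.png")[140:290,220:420]; cv2.imwrite("pics/top0c.png",cv2.resize(a,(800,600),interpolation=cv2.INTER_CUBIC))
a=cv2.imread("pics/scene0.png")[160:310,170:370]; cv2.imwrite("pics/scene0c.png",cv2.resize(a,(800,600),interpolation=cv2.INTER_CUBIC))
```

```text
(no output)
```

View pics/top0c.png

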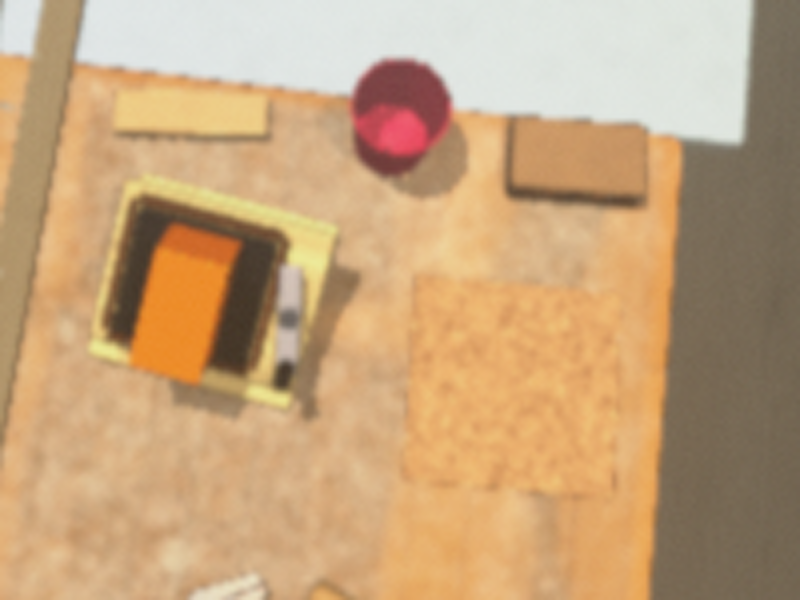

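View pics/scene0c.png

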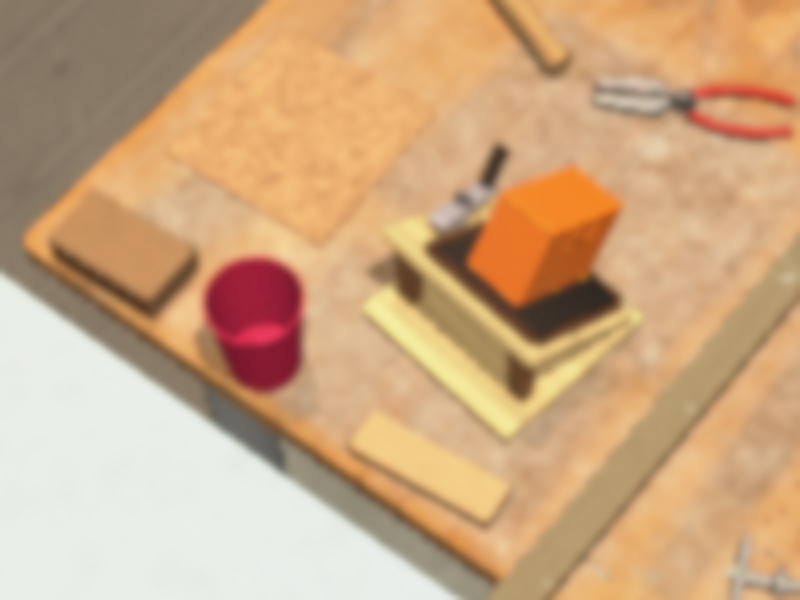

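```bash
cat > h.py <<'E'
import numpy as np, cv2
def K(c,H=420):
    f=H/2/np.tan(np.radians(c["vertical_fov"])/2); return f,c["cx"],c["cy"]
def ray(c,uv):
    f,cx,cy=K(c); d=np.array([(uv[0]-cx)/f,(uv[1]-cy)/f,1.]); d=np.array(c["orientation"])@d
    return np.array(c["xyz"]),d/np.linalg.norm(d)
def onz(c,uv,z):
    o,d=ray(c,uv); return o+d*(z-o[2])/d[2]
def tri(c1,u1,c2,u2):
    o1,d1=ray(c1,u1);o2,d2=ray(c2,u2)
    A=np.stack([d1,-d2],1); t=np.linalg.lstsq(A,o2-o1,rcond=None)[0]
    p,q=o1+t[0]*d1,o2+t[1]*d2; return (p+q)/2,np.linalg.norm(p-q)
def proj(c,p):
    f,cx,cy=K(c); q=np.array(c["orientation"]).T@(np.array(p)-np.array(c["xyz"])); return np.array([cx+f*q[0]/q[2],cy+f*q[1]/q[2]])
E
python3 - <<'E'
from cell import get_calibration
from h import *
T=get_calibration("top");S=get_calibration("scene")
t=lambda x,y:(220+x/4-.4,140+y/4-.4)
s=lambda x,y:(170+x/4-.4,160+y/4-.4)
np.set_printoptions(precision=4,suppress=True)
# batten
def pl(c,a,b):
    o,d=ray(c,a);_,e=ray(c,b);n=np.cross(d,e);n/=np.linalg.norm(n);return n,n@o
n1,k1=pl(T,(248,70),(190,400)); n2,k2=pl(S,(478,102),(222,402))
d=np.cross(n1,n2);d/=np.linalg.norm(d)
for x in (0.2,.5,.8):
    A=np.array([n1,n2,[1,0,0]]);print("batten",np.linalg.solve(A,[k1,k2,x]))
print("mat T",[onz(T,t(*p),.004) for p in [(415,275),(620,293),(613,495),(405,483)]])
print("mat S",[onz(S,s(*p),.004) for p in [(172,152),(318,245),(438,115),(295,38)]])
# hood top corners
for n,a,b in [("hi -y",(242,240),(572,167)),]:
    pass
# hood top: T far-left(178,226) far-right(242,240) near-right(195,383) near-left(130,368)
print("peg end",tri(T,t(286,370),S,s(500,148)))
print("pivot",tri(T,t(289,318),S,s(470,200)))
print("cup base/rim T",onz(T,t(400,105),.092), "S",onz(S,s(253,295),.092))
for p in [(150,175),(338,228),(292,405),(92,350)]: print("rackT z?",onz(T,t(*p),.06))
for p in [(505,435),(366,308),(640,318)]: print("rackS base",onz(S,s(*p),.012))
E
```

```text
batten [ 0.2     0.219  -0.0243]
batten [ 0.5     0.2117 -0.009 ]
batten [0.8    0.2045 0.0063]
mat T [array([ 0.5781, -0.0971,  0.004 ]), array([ 0.5842, -0.256 ,  0.004 ]), array([ 0.4279, -0.2632,  0.004 ]), array([ 0.4169, -0.1065,  0.004 ])]
mat S [array([ 0.5831, -0.2539,  0.004 ]), array([ 0.5812, -0.1007,  0.004 ]), array([ 0.4232, -0.1027,  0.004 ]), array([ 0.4316, -0.2497,  0.004 ])]
peg end (array([ 0.474 , -0.004 ,  0.0972]), np.float64(0.0038014227375948013))
pivot (array([ 0.5155, -0.0016,  0.0782]), np.float64(0.004310545663385014))
cup base/rim T [ 0.6839 -0.0655  0.092 ] S [ 0.6831 -0.0698  0.092 ]
rackT z? [0.6158 0.1131 0.06  ]
rackT z? [ 0.5931 -0.0318  0.06  ]
rackT z? [ 0.4563 -0.0136  0.06  ]
rackT z? [0.478  0.1371 0.06  ]
rackS base [0.6308 0.1201 0.012 ]
rackS base [ 0.6072 -0.0306  0.012 ]
rackS base [0.4882 0.1429 0.012 ]
```

The triangulation puts the batten flat on the bench, the mat centre near (0.503,-0.179), and the rack at yaw ≈ -0.15 with the seat near (0.54,0.065). Moving the wrist camera closer for a better measurement.

Call:
{"name": "apply_moves", "arguments": {
  "rows": [
    [[-0.66,0.75,-0.3,1,0],[-0.58,0.8,-0.3,1,0],[-0.5,0.85,-0.3,1,0],[-0.4,0.9,-0.3,1,0],[-0.32,0.94,-0.3,1,0],[-0.24,0.96,-0.3,1,0],[-0.16,0.98,-0.3,1,0],[-0.08,0.99,-0.3,1,0]]
  ]
}}

```text
time: 0.82
position: [0.3237, 0.3353, 0.2951]
ee_rot: [[0.915, 0.403, -0.008], [0.403, -0.915, -0.007], [-0.01, 0.003, -1.0]]
contact_force: [-0.2, 0.1, -0.6]
grip_width: 0.0882
```

Call:
{"name": "apply_moves", "arguments": {
  "rows": [
    [[0,1,0,1,0],[0.1,1,0,1,0],[0.15,1,0,1,0],[0.24,0.97,0,1,0],[0.32,0.94,0,1,0],[0.4,0.9,0,1,0],[0.5,0.86,0,1,0],[0.52,0.85,0,0,0]]
  ]
}}

```text
time: 1.48
position: [0.4003, 0.141, 0.2971]
ee_rot: [[0.973, -0.23, -0.006], [-0.23, -0.973, -0.006], [-0.004, 0.007, -1.0]]
contact_force: [0.4, -0.1, 0.1]
grip_width: 0.0878
```

Call:
{"name": "apply_moves", "arguments": {
  "rows": [
    [[1,1,0,0,0],[1,0.6,0,0,0],[1,0.6,0,-0.5,0],[0,0,0,0,0],[0,0,0,0,0]]
  ]
}}

```text
time: 1.9
position: [0.4628, 0.062, 0.2964]
ee_rot: [[0.981, -0.192, -0.006], [-0.192, -0.981, -0.006], [-0.005, 0.007, -1.0]]
contact_force: [0.0, -0.1, -0.1]
grip_width: 0.0877
```

```bash
cat > shot.py <<'E'
import sys,pickle,cv2
from cell import env, snapshot, get_calibration
n,cam=sys.argv[1],sys.argv[2]
c=get_calibration(cam); im=snapshot(cam); s=env.observe()
cv2.imwrite(f"pics/{n}.png",im[:,:,::-1]); pickle.dump(c,open(f"pics/{n}.pkl","wb"))
print(s["time"],s["position"],s["contact_force"],c["xyz"])
E
python3 shot.py w1 wrist
```

```text
1.95 [0.46267063 0.06215426 0.29630092] [ 0.07997023  0.77797733 -1.11265175] [0.48029847 0.14349605 0.44165253]
```

View pics/w1.png

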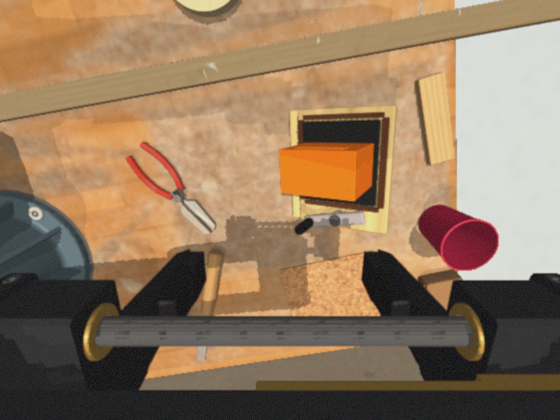

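The wrist view shows the hood at (327,170), the turnbutton pivot near (335,220), the peg near (304,226), and the cup at (458,238). A second view from another place gives parallax.

Call:
{"name": "apply_moves", "arguments": {
  "rows": [
    [[0.8,-0.9,0.2,0,0],[1,-0.9,0.2,0,0],[1,-0.9,0.2,-0.2,0],[0,0,0,0,0],[0,0,0,0,0]]
  ]
}}

```text
time: 2.37
position: [0.5432, 0.1213, 0.2786]
ee_rot: [[0.985, -0.173, -0.009], [-0.173, -0.985, -0.007], [-0.008, 0.008, -1.0]]
contact_force: [-1.1, -0.4, 0.2]
grip_width: 0.0882
```

```bash
python3 shot.py w2 wrist
python3 - <<'E'
import cv2
a=cv2.imread("pics/w1.png")[90:255,270:490]; cv2.imwrite("pics/w1c.png",cv2.resize(a,None,fx=3.6,fy=3.6,interpolation=cv2.INTER_CUBIC))
E
```

```text
2.4167 [0.54274577 0.12125183 0.27848959] [ 0.2161456  -0.00996624 -0.53771891] [0.55953164 0.20314272 0.42389785]
```

View pics/w1c.png

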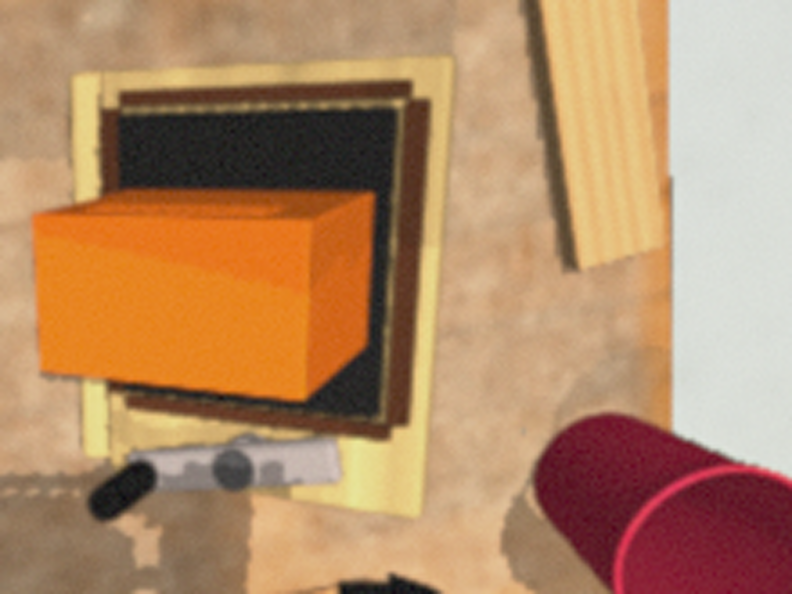

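View pics/w2.png

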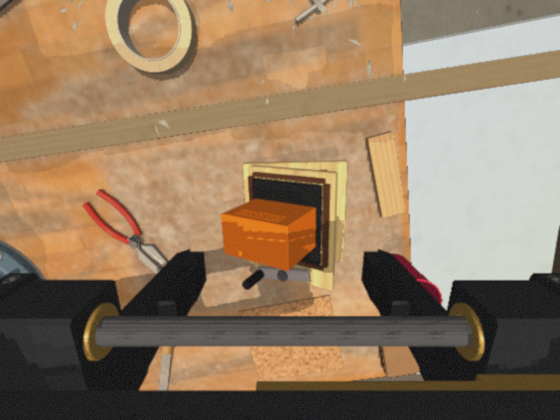

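Run:
```python
import cv2
a=cv2.imread("pics/w2.png")[145:310,190:410]; cv2.imwrite("pics/w2c.png",cv2.resize(a,None,fx=3.6,fy=3.6,interpolation=cv2.INTER_CUBIC))
```

```text
(no output)
```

View pics/w2c.png

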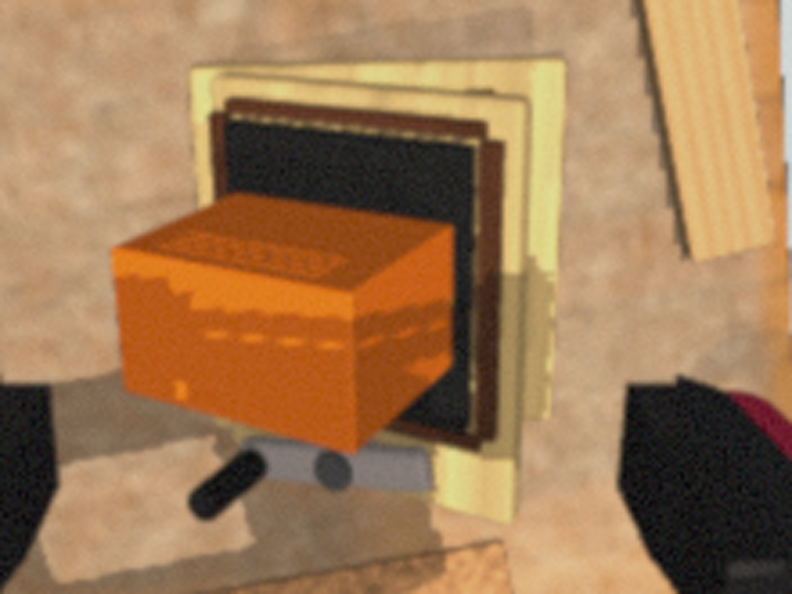

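Run:
```python
from h import *
import pickle
np.set_printoptions(precision=4,suppress=True)
A=pickle.load(open("pics/w1.pkl","rb"));B=pickle.load(open("pics/w2.pkl","rb"))
from cell import get_calibration
T=get_calibration("top")
a=lambda p:(270+(p[0]+.5)/3.6-.5,90+(p[1]+.5)/3.6-.5)
b=lambda p:(190+(p[0]+.5)/3.6-.5,145+(p[1]+.5)/3.6-.5)
P={}
for n,p,q in [("lo+y",(33,213),(113,248)),("hi+y",(311,218),(352,292)),("hi-y",(305,402),(354,453)),("lo-y",(41,373),(125,390)),
  ("pegend",(103,507),(207,504)),("pivot",(233,470),(333,470)),("nose_mid",(340,460),(432,470)),("brd hi-y",(420,516),(513,520)),("brd hi+y",(452,57),(526,98)),
  ("base hi+y",(452,57),(564,60)),("rimcorner hi+y",(411,82),(487,121)),("seat hi+y",(398,108),(474,150)),("seat hi-y",(381,418),(468,432)),("seat lo+y",(120,108),(229,122))]:
    x,e=tri(A,a(p),B,b(q));P[n]=x;print(n,x,"%.4f"%e)
c=(P["lo+y"]+P["hi+y"]+P["hi-y"]+P["lo-y"])/4
ux=(P["hi+y"]+P["hi-y"]-P["lo+y"]-P["lo-y"])/2; uy=(P["lo+y"]+P["hi+y"]-P["lo-y"]-P["hi-y"])/2
print("top c",c,"len",np.linalg.norm(ux),np.linalg.norm(uy),"yaw",np.arctan2(ux[1],ux[0]),np.arctan2(-uy[0],uy[1]),"slope",np.degrees(np.arctan2(ux[2],np.hypot(*ux[:2]))))
yaw=np.arctan2(-uy[0],uy[1])
for yaw in (-.15,-.17,yaw):
    X=np.array([np.cos(yaw),np.sin(yaw),0]);Y=np.array([-X[1],X[0],0]);Z=np.array([0,0,1.])
    n=-.5*X+.866*Z;U=.866*X+.5*Z
    seat=c-.078*n;print(yaw,"seat",seat,"pivot pred",seat-.074*Y+.0145*n,"top",seat-.074*Y+.0185*n)
    d=P["pegend"]-(seat-.074*Y);print(" peg U,Y,n",d@U,d@Y,d@n)
    d=P["pivot"]-(seat-.074*Y);print(" piv U,Y,n",d@U,d@Y,d@n)
    for r in ("pegend","pivot","lo+y","hi+y","hi-y"): print(r,proj(T,P[r]), end=" ")
    print()
```

```text
lo+y [0.4659 0.1049 0.1029] 0.0003
hi+y [0.5425 0.0942 0.148 ] 0.0002
hi-y [0.5346 0.0418 0.1462] 0.0015
lo-y [0.4576 0.0531 0.1011] 0.0013
pegend [ 0.4692 -0.009   0.0781] 0.0003
pivot [ 0.5188 -0.0043  0.0758] 0.0004
nose_mid [ 0.5557 -0.003   0.0878] 0.0000
brd hi-y [ 0.5825 -0.0314  0.0847] 0.0007
brd hi+y [0.6064 0.1257 0.0824] 0.0010
base hi+y [0.6329 0.1217 0.0078] 0.0003
rimcorner hi+y [0.5927 0.1206 0.0832] 0.0008
seat hi+y [0.5864 0.1135 0.089 ] 0.0001
seat hi-y [0.5708 0.0109 0.0896] 0.0007
seat lo+y [0.5022 0.1282 0.0442] 0.0021
top c [0.5001 0.0735 0.1245] len 0.08975644873266846 0.05282778839173344 yaw -0.14204745141146768 -0.15460906360942686 slope 30.1589444697128
-0.15 seat [0.5387 0.0677 0.057 ] pivot pred [ 0.5205 -0.0044  0.0695] top [ 0.5185 -0.0041  0.073 ]
 peg U,Y,n -0.03908722197397125 -0.012202838470962131 0.04692092391772373
 piv U,Y,n 0.0016540908995825747 -0.00010409222097552548 0.020718288273340518
pegend [291.7806 235.3245] pivot [292.1834 218.5666] lo+y [252.0998 229.9588] hi+y [258.9299 200.6224] hi-y [277.3175 205.8773] 
-0.17 seat [0.5386 0.0669 0.057 ] pivot pred [ 0.5189 -0.0048  0.0695] top [ 0.5169 -0.0045  0.073 ]
 peg U,Y,n -0.037591116722823455 -0.012551824420525808 0.046057121809670726
 piv U,Y,n 0.0029322797593717446 0.0005121461228466607 0.019980303943208204
pegend [291.7806 235.3245] pivot [292.1834 218.5666] lo+y [252.0998 229.9588] hi+y [258.9299 200.6224] hi-y [277.3175 205.8773] 
-0.15460906360942686 seat [0.5387 0.0675 0.057 ] pivot pred [ 0.5201 -0.0045  0.0695] top [ 0.5181 -0.0042  0.073 ]
 peg U,Y,n -0.03874298050542844 -0.012286326110183599 0.04672217018299924
 piv U,Y,n 0.00194959594071925 3.5302336518837293e-05 0.020547673353515646
pegend [291.7806 235.3245] pivot [292.1834 218.5666] lo+y [252.0998 229.9588] hi+y [258.9299 200.6224] hi-y [277.3175 205.8773]
```

Measurements agree with the nominal dimensions (hood 89.8×52.8 mm, slope 30.2°). I get yaw ≈ -0.15, seat ≈ (0.5385,0.0675,0.0585), button ≈ 0.27 rad. Next I'll go above the peg with the jaws along the rack's x.

Call:
{"name": "apply_moves", "arguments": {
  "rows": [
    [[-0.3,0.9,0,-0.3,0.55],[-0.3,0.9,0,0,0.55],[-0.3,0.9,0.3,0,0.55],[-0.3,0.9,0.6,0,0.55],[-0.3,0.9,0.8,0,0.55],[-0.3,0.8,0.8,0,0.55],[0,0,0,0,0.55],[0,0,0,0,0.55]]
  ],
  "squeeze": 8
}}

```text
time: 3.08
position: [0.4679, -0.0043, 0.2204]
ee_rot: [[0.99, -0.142, -0.0], [-0.142, -0.99, -0.008], [0.001, 0.008, -1.0]]
contact_force: [0.1, -0.3, 0.3]
grip_width: 0.0396
```

Call:
{"name": "apply_moves", "arguments": {
  "rows": [
    [[0.15,0.15,0.8,0,0.55],[0,0,0.8,0,0.55],[0,0,0.8,0,0.55],[0,0,0.8,0,0.55],[0,0,0.4,0,0.55],[0,0,0,0,0.55]]
  ]
}}

```text
time: 3.58
position: [0.4759, -0.0064, 0.1372]
ee_rot: [[0.99, -0.141, 0.017], [-0.141, -0.99, -0.011], [0.018, 0.008, -1.0]]
contact_force: [0.3, -0.4, 0.1]
grip_width: 0.0399
```

```bash
python3 shot.py w3 wrist; python3 shot.py s3 scene;  python3 - <<'E'
import cv2
a=cv2.imread("pics/s3.png")[160:310,220:420]; cv2.imwrite("pics/s3c.png",cv2.resize(a,(800,600),interpolation=cv2.INTER_CUBIC))
E
```

```text
3.6333 [ 0.47640901 -0.00648363  0.13814351] [-0.16202256  0.1119882   1.16499149] [0.4859899  0.07643701 0.2824194 ]
3.6833 [ 0.47704114 -0.00681384  0.13893008] [-0.28368369 -0.07556118  0.61507845] [1.18939462 0.52451189 1.33937379]
```

View pics/w3.png

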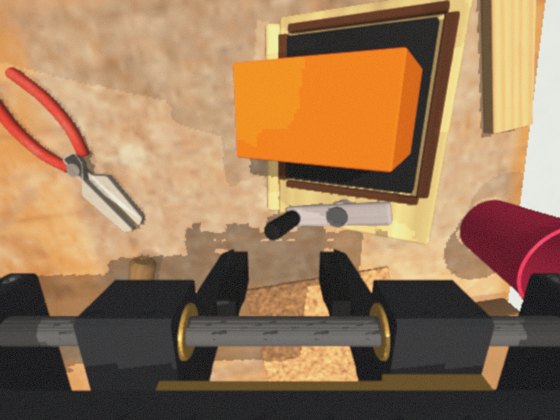

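View pics/s3c.png

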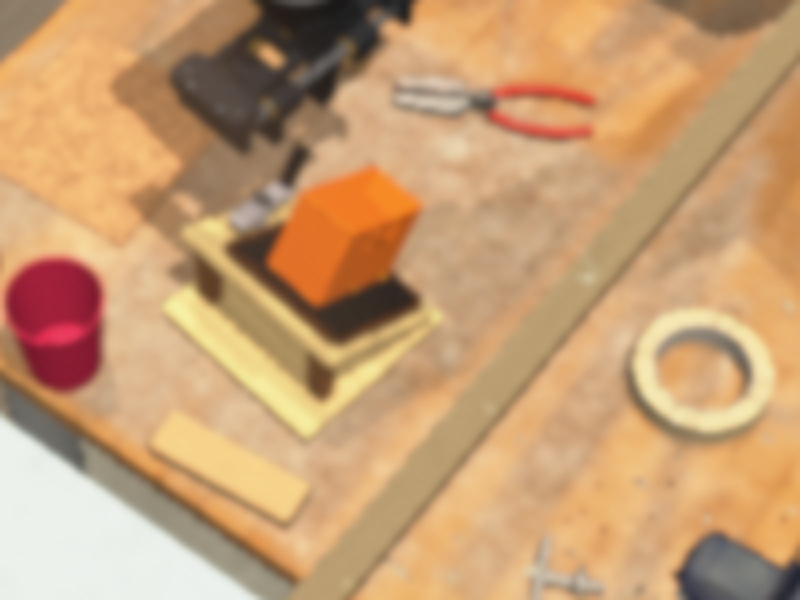

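The wrist view shows the peg's free end at about (274,231) and its root at about (297,216). Checking where that is in world coordinates.

```bash
python3 - <<'E'
from h import *
import pickle
np.set_printoptions(precision=4,suppress=True)
A=pickle.load(open("pics/w3.pkl","rb"));B=pickle.load(open("pics/w1.pkl","rb"))
X=np.array([.9888,-.1494,0]);Y=np.array([.1494,.9888,0]);Z=np.array([0,0,1.]);n=-.5*X+.866*Z;U=.866*X+.5*Z
S=np.array([.5385,.0675,.0585])
for th in (.15,.25):
  for N in (.0185,.0385,.0545):
    p=S-.074*Y+N*n+.038*(-np.cos(th)*U-np.sin(th)*Y); print(th,N,p,proj(A,p),proj(B,p))
print(proj(A,S-.074*Y+.0205*n))
print("end",onz(A,(274,231),.087),"root",onz(A,(297,216),.058))
E
python3 -c "
from cell import env
s=env.observe();print(s['time'],s['position'],s['ee_rot'][:,2])"
```

```text
0.15 0.0185 [ 0.4853 -0.005   0.0557] [291.4911 214.5882] [308.4172 219.854 ]
0.15 0.0385 [ 0.4754 -0.0035  0.0731] [279.4572 222.1418] [302.     224.6472]
0.15 0.0545 [ 0.4675 -0.0024  0.0869] [268.4646 229.0418] [296.4739 228.7748]
0.25 0.0185 [ 0.4854 -0.0088  0.0561] [292.2236 218.9885] [308.9447 222.3994]
0.25 0.0385 [ 0.4755 -0.0073  0.0734] [280.2888 226.8388] [302.5622 227.2871]
0.25 0.0545 [ 0.4676 -0.0061  0.0873] [269.3921 234.0063] [297.0669 231.4954]
[334.696  216.7045]
end [ 0.4712 -0.0044  0.087 ] root [ 0.4896 -0.0061  0.058 ]
3.6833 [ 0.47704114 -0.00681384  0.13893008] [ 0.01900076 -0.0114772  -0.99975359]
```

Call:
{"name": "apply_moves", "arguments": {
  "rows": [
    [[-0.1,0.05,0.5,0,0.55],[-0.1,0,0.5,0,0.55],[0,0,0.5,0,0.55],[0,0,0.5,0,0.55],[0,0,0.3,0,0.55],[0,0,0,0,0.55]]
  ]
}}

```text
time: 4.18
position: [0.4814, -0.0084, 0.0902]
ee_rot: [[0.99, -0.139, 0.037], [-0.138, -0.99, -0.016], [0.039, 0.011, -0.999]]
contact_force: [0.4, 0.0, 0.1]
grip_width: 0.0396
```

Call:
{"name": "apply_moves", "arguments": {
  "rows": [
    [[-0.15,0,0.2,0,0.55],[-0.15,0,0.2,0,0.55],[-0.05,0,0.15,0,0.55],[0,0,0,0,0.55],[0,0,0,0,0.55]]
  ]
}}

```text
time: 4.6
position: [0.4749, -0.0076, 0.0784]
ee_rot: [[0.989, -0.139, 0.042], [-0.138, -0.99, -0.017], [0.044, 0.011, -0.999]]
contact_force: [0.3, 0.0, 1.6]
grip_width: 0.0398
```

Call:
{"name": "apply_moves", "arguments": {
  "rows": [
    [[0,0,0,0,0.8],[0,0,0,0,0.9],[0,0,0,0,1],[0,0,0,0,1]]
  ],
  "squeeze": 8
}}

```text
time: 4.93
position: [0.4717, -0.0071, 0.0779]
ee_rot: [[0.99, -0.138, 0.035], [-0.137, -0.99, -0.016], [0.036, 0.011, -0.999]]
contact_force: [-4.1, 0.1, 4.8]
grip_width: 0.0173
```

```bash
python3 shot.py w4 wrist
```

```text
4.9833 [ 0.47187036 -0.00711944  0.07801519] [-8.07202723  0.01680004  5.63522048] [0.47890223 0.07657678 0.22280999]
```

View pics/w4.png

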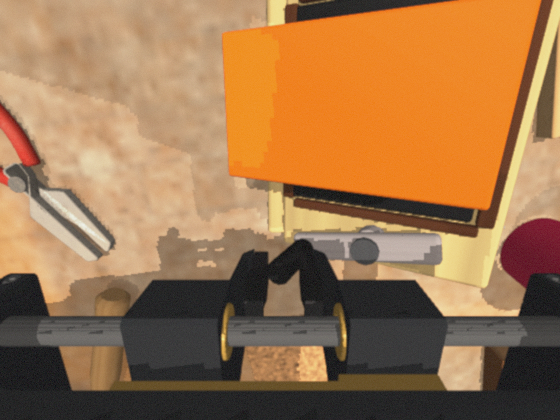

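The peg is gripped between the jaws at (285,262), opening 17 mm. Now I'll drag it round the arc.

Call:
{"name": "apply_moves", "arguments": {
  "rows": [
    [[0.05,0.2,-0.03,0,1],[0.05,0.2,-0.03,0,1],[0.08,0.18,-0.04,0,1],[0.1,0.16,-0.05,0,1],[0,0,0,0,1]]
  ],
  "squeeze": 10
}}

```text
time: 5.4
position: [0.4748, -0.026, 0.0823]
ee_rot: [[0.99, -0.137, 0.031], [-0.136, -0.991, -0.013], [0.033, 0.009, -0.999]]
contact_force: [-2.8, 1.4, 2.1]
grip_width: 0.0164
```

Call:
{"name": "apply_moves", "arguments": {
  "rows": [
    [[0.14,0.1,-0.08,0,1],[0.15,0.1,-0.08,0,1],[0.16,0.07,-0.09,0,1],[0,0,0,0,1]]
  ]
}}

```text
time: 5.73
position: [0.4812, -0.0355, 0.0872]
ee_rot: [[0.99, -0.137, 0.021], [-0.137, -0.991, -0.013], [0.022, 0.01, -1.0]]
contact_force: [-0.0, 2.5, 4.0]
grip_width: 0.0157
```

```bash
python3 shot.py w5 wrist
```

```text
5.7833 [ 0.48126227 -0.03533416  0.08721059] [-2.86581487  1.26999526  4.7849011 ] [0.49027618 0.04773621 0.23225241]
```

View pics/w5.png

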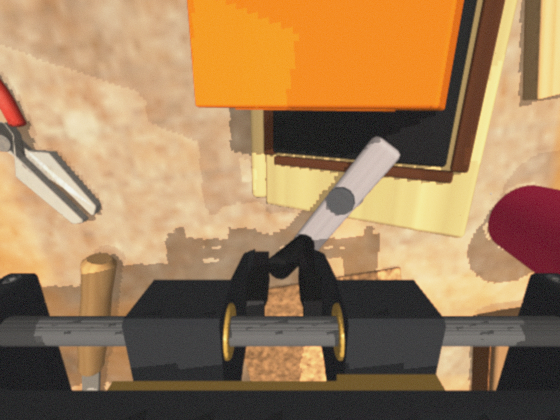

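The bar has turned to about 55° with the peg still between the jaws at (290,258). Continuing.

Call:
{"name": "apply_moves", "arguments": {
  "rows": [
    [[0.18,0.06,-0.09,0,1],[0.18,0.05,-0.09,0,1],[0.18,0.04,-0.1,0,1],[0.18,0.02,-0.1,0,1],[0,0,0,0,1]]
  ]
}}

```text
time: 6.2
position: [0.4935, -0.0429, 0.0952]
ee_rot: [[0.991, -0.135, 0.008], [-0.135, -0.991, -0.014], [0.01, 0.013, -1.0]]
contact_force: [-1.6, 2.4, 3.8]
grip_width: 0.0161
```

Call:
{"name": "apply_moves", "arguments": {
  "rows": [
    [[0.2,-0.04,-0.1,0,1],[0.2,-0.04,-0.1,0,1],[0.1,0,-0.05,0,1],[0,0,0,0,1]]
  ]
}}

```text
time: 6.53
position: [0.4981, -0.043, 0.0979]
ee_rot: [[0.991, -0.134, -0.012], [-0.134, -0.991, -0.014], [-0.01, 0.016, -1.0]]
contact_force: [-0.7, 1.1, 4.0]
grip_width: 0.0163
```

```bash
python3 shot.py w6 wrist
```

```text
6.5833 [ 0.49836898 -0.0429526   0.0980446 ] [-3.3299805  -0.60904727  3.45769978] [0.51172128 0.04047889 0.2425411 ]
```

View pics/w6.png

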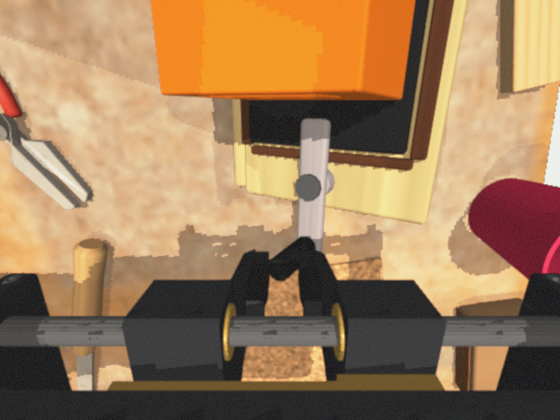

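The bar is now nearly square, with its nose at (317,125) over the foot. One small push to the stop, then a measurement.

Call:
{"name": "apply_moves", "arguments": {
  "rows": [
    [[0.2,0,-0.08,0,1],[0.2,0,-0.08,0,1],[0,0,0,0,1]]
  ]
}}

```text
time: 6.83
position: [0.498, -0.0429, 0.0974]
ee_rot: [[0.991, -0.132, -0.035], [-0.132, -0.991, -0.012], [-0.033, 0.016, -0.999]]
contact_force: [-1.5, -0.1, 6.2]
grip_width: 0.0167
```

```bash
python3 shot.py w7 wrist
python3 - <<'E'
import pickle,cv2
from h import *
np.set_printoptions(precision=4,suppress=True)
A=pickle.load(open("pics/w7.pkl","rb"))
a=cv2.imread("pics/w7.png")[90:300,200:480]; cv2.imwrite("pics/w7c.png",cv2.resize(a,None,fx=2.8,fy=2.8,interpolation=cv2.INTER_CUBIC))
X=np.array([.9888,-.1494,0]);Y=np.array([.1494,.9888,0]);Z=np.array([0,0,1.]);n=-.5*X+.866*Z;U=.866*X+.5*Z
S=np.array([.5385,.0675,.0585])
pv=S-.074*Y+.0185*n
for th in (1.3,1.571):
    d=np.cos(th)*U+np.sin(th)*Y
    print(th,(proj(A,pv)-[200,90])*2.8,(proj(A,pv+.038*d)-[200,90])*2.8)
E
```

```text
6.8833 [ 0.49841152 -0.04297843  0.09761506] [-5.54894195  0.8122511   6.01921261] [0.51490537 0.04015479 0.24193758]
1.3 [303.8247 271.129 ] [360.3843  91.5774]
1.571 [303.8247 271.129 ] [312.5937  82.1044]
```

View pics/w7c.png

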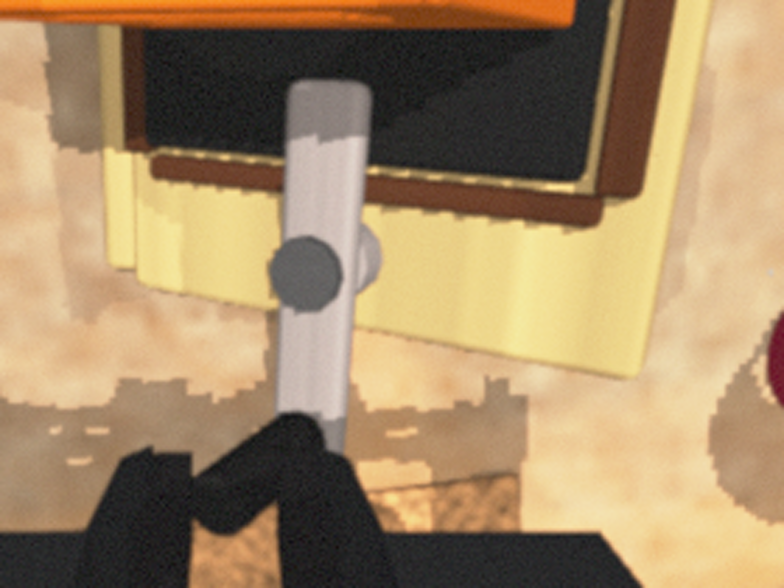

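The bar direction matches the closed prediction (slope -0.046 predicted and measured) and it rests against its stop. Releasing the peg, rising straight up and turning towards the hood.

Call:
{"name": "apply_moves", "arguments": {
  "rows": [
    [[0,0,0,0,0.6],[0,0,0,0,0.6],[0,0,-0.4,0,0.6],[0,0,-0.8,0,0.6],[0,0,-1,0,0.6],[0,0,-1,0,0.6],[0,0,-1,-0.5,0.4],[0,0,-0.6,-1,0.2]]
  ]
}}

```text
time: 7.55
position: [0.505, -0.0418, 0.2239]
ee_rot: [[1.0, -0.001, -0.026], [-0.001, -1.0, -0.013], [-0.026, 0.013, -1.0]]
contact_force: [1.0, 0.6, 0.3]
grip_width: 0.0462
```

Call:
{"name": "apply_moves", "arguments": {
  "rows": [
    [[0,-0.3,-0.5,-1,0],[0,-0.6,0,-1,0],[0,-0.6,0,-1,0],[-0.1,-0.6,0,-1,0],[-0.1,-0.6,0,-1,0],[-0.2,-0.6,0,-1,0],[-0.3,-0.5,0,-1,0],[0,0,0,-1,0]]
  ]
}}

```text
time: 8.22
position: [0.4722, 0.042, 0.2538]
ee_rot: [[0.745, 0.667, 0.01], [0.667, -0.745, -0.019], [-0.005, 0.021, -1.0]]
contact_force: [1.1, 0.5, 0.2]
grip_width: 0.0882
```

Call:
{"name": "apply_moves", "arguments": {
  "rows": [
    [[0.22,0,0,-1,0],[0.22,0,0,-1,0],[0.22,0.1,0,-1,0],[0.22,0.1,0,-1,0],[0.2,0.1,0,-1,0],[0.2,0.15,0,-1,0],[0.2,0.15,0,-1,0],[0,0,0,-0.6,0]]
  ]
}}

```text
time: 8.88
position: [0.5121, 0.0687, 0.2659]
ee_rot: [[0.139, 0.99, 0.036], [0.99, -0.138, -0.02], [-0.015, 0.038, -0.999]]
contact_force: [0.2, 0.2, 0.7]
grip_width: 0.0885
```

Call:
{"name": "apply_moves", "arguments": {
  "rows": [
    [[0,0,0,0,0],[0,0,0,0,0]]
  ]
}}

```text
time: 9.05
position: [0.5136, 0.069, 0.2682]
ee_rot: [[0.138, 0.99, 0.041], [0.99, -0.137, -0.02], [-0.014, 0.043, -0.999]]
contact_force: [-0.2, -0.9, 0.1]
grip_width: 0.088
```

```bash
python3 shot.py w8 wrist
```

```text
9.1 [0.51362036 0.06895088 0.26827292] [ 1.09351466 -0.00985869  0.69489564] [0.42844314 0.08396432 0.41045277]
```

View pics/w8.png

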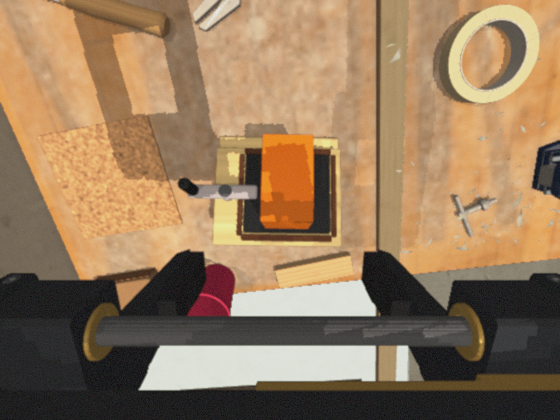

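The button stays closed (nose at ~(250,191), peg at (188,186)). The hood is centred at (287,180) between the fingers. Descending partway.

Call:
{"name": "apply_moves", "arguments": {
  "rows": [
    [[0.05,-0.15,0.6,0,0],[0.05,-0.15,0.8,0,0],[0.05,-0.1,0.8,0,0],[0,-0.1,0.8,0,0],[0,-0.1,0.4,0,0],[0,0,0,0,0],[0,0,0,0,0]]
  ]
}}

```text
time: 9.68
position: [0.5052, 0.0725, 0.1844]
ee_rot: [[0.149, 0.988, 0.051], [0.989, -0.148, -0.02], [-0.013, 0.054, -0.998]]
contact_force: [0.3, 0.1, 1.1]
grip_width: 0.0882
```

```bash
python3 shot.py w9 wrist
python3 - <<'E'
import pickle,cv2
from h import *
np.set_printoptions(precision=4,suppress=True)
A=pickle.load(open("pics/w9.pkl","rb"))
X=np.array([.9888,-.1494,0]);Y=np.array([.1494,.9888,0]);Z=np.array([0,0,1.]);n=-.5*X+.866*Z;U=.866*X+.5*Z
S=np.array([.5385,.0675,.0585])
for u in (-.045,.045):
  for y in (-.026,.026): print(u,y,proj(A,S+.078*n+u*U+y*Y))
E
```

```text
9.7333 [0.50527315 0.07255607 0.18462616] [-0.26999864 -0.58190346 -0.55905733] [0.41863307 0.08849451 0.32574628]
-0.045 -0.026 [248.9355 157.055 ]
-0.045 0.026 [317.1367 157.2178]
0.045 -0.026 [245.9492 277.7758]
0.045 0.026 [318.6089 278.2685]
```

View pics/w9.png

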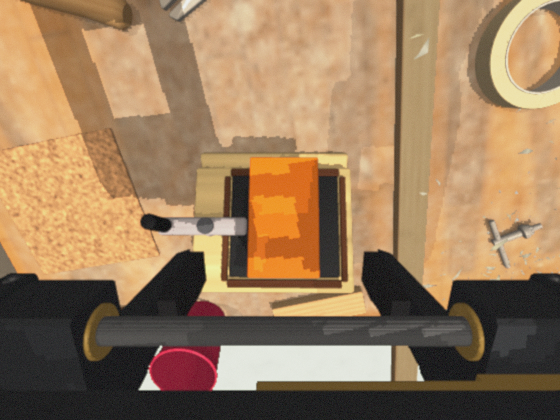

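Hood corners fall within a pixel of the prediction ((249,157), (318,157), (246,278), (319,278)). Descending to the grasp.

Call:
{"name": "apply_moves", "arguments": {
  "rows": [
    [[0,0,0.6,0,0],[0,0,0.7,0,0],[0,0,0.7,0,0],[0,0,0.6,0,0],[0,0,0.5,0,0],[0,0,0.3,0,0],[0,0,0.1,0,0],[0,0,0,0,0]]
  ]
}}

```text
time: 10.4
position: [0.5204, 0.0696, 0.1062]
ee_rot: [[0.152, 0.986, 0.073], [0.988, -0.151, -0.022], [-0.011, 0.075, -0.997]]
contact_force: [0.8, 1.1, -0.2]
grip_width: 0.0883
```

Call:
{"name": "apply_moves", "arguments": {
  "rows": [
    [[0.02,-0.17,0.15,0,0],[0,-0.16,0.15,0,0],[0,-0.14,0.15,0,0],[0,-0.1,0.1,0,0],[0,0,0,0,0],[0,0,0,0,0]]
  ]
}}

```text
time: 10.9
position: [0.5082, 0.0722, 0.0935]
ee_rot: [[0.152, 0.985, 0.078], [0.988, -0.151, -0.023], [-0.01, 0.081, -0.997]]
contact_force: [-0.9, 0.3, -0.7]
grip_width: 0.0883
```

Call:
{"name": "apply_moves", "arguments": {
  "rows": [
    [[0,0,0,0,0.4],[0,0,0,0,0.6],[0,0,0,0,0.8],[0,0,0,0,1],[0,0,0,0,1]]
  ],
  "squeeze": 45
}}

```text
time: 11.32
position: [0.5088, 0.0722, 0.0941]
ee_rot: [[0.152, 0.985, 0.08], [0.988, -0.151, -0.023], [-0.01, 0.082, -0.997]]
contact_force: [-0.3, 0.2, -0.6]
grip_width: 0.0567
```

Call:
{"name": "apply_moves", "arguments": {
  "rows": [
    [[0,0,0,0,1],[0,0,0,0,1]]
  ]
}}

```text
time: 11.48
position: [0.5089, 0.0718, 0.0942]
ee_rot: [[0.152, 0.985, 0.079], [0.988, -0.151, -0.023], [-0.011, 0.082, -0.997]]
contact_force: [-0.3, -1.0, -0.2]
grip_width: 0.0515
```

The hood is gripped at 51.5 mm. Now pulling along the slope normal.

Call:
{"name": "apply_moves", "arguments": {
  "rows": [
    [[0,-0.1,-0.22,0,1],[0,-0.12,-0.25,0,1],[0,-0.12,-0.25,0,1],[0,-0.12,-0.25,0,1]]
  ]
}}

```text
time: 11.82
position: [0.4943, 0.0737, 0.1172]
ee_rot: [[0.153, 0.985, 0.077], [0.988, -0.151, -0.024], [-0.012, 0.08, -0.997]]
contact_force: [2.8, -0.5, -0.4]
grip_width: 0.0518
```

```bash
python3 shot.py w10 wrist; python3 shot.py s10 scene;  python3 - <<'E'
import cv2
a=cv2.imread("pics/s10.png")[160:310,220:420]; cv2.imwrite("pics/s10c.png",cv2.resize(a,(800,600),interpolation=cv2.INTER_CUBIC))
E
```

```text
11.8667 [0.49435577 0.07388143 0.11845464] [ 0.99548211  1.57076774 -0.65252625] [0.40408312 0.09034726 0.25613345]
11.9167 [0.49461234 0.07384487 0.11803395] [ 0.77713502 -0.68340945 -1.15054445] [1.18939462 0.52451189 1.33937379]
```

View pics/w10.png

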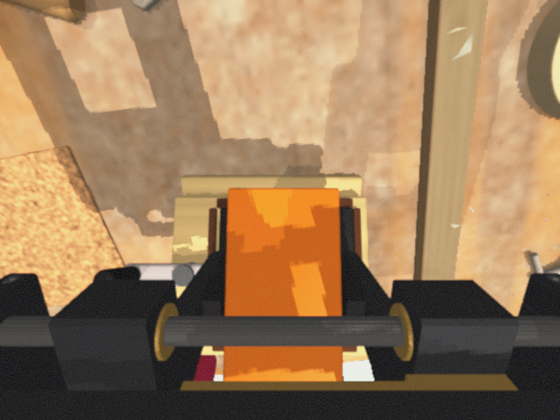

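View pics/s10c.png

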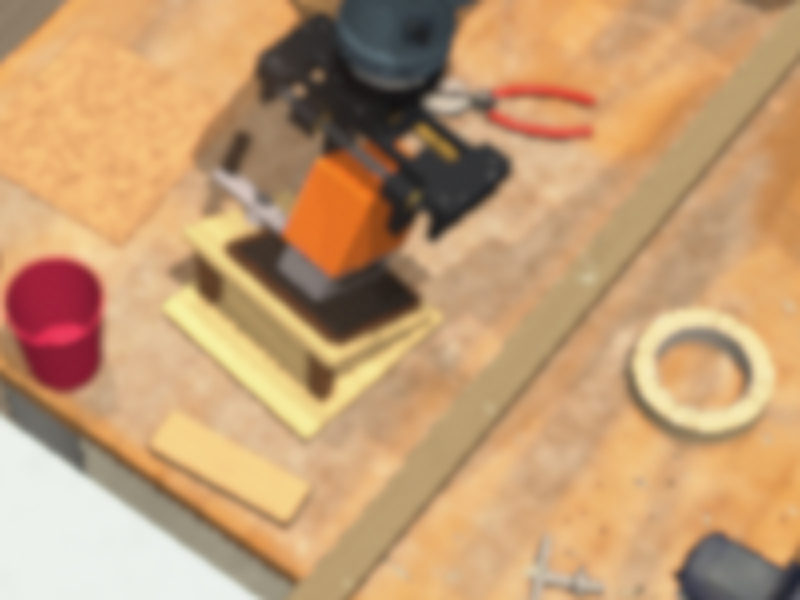

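The hood slides off (grey core visible at scene crop (315,270)) while the foot stays flat in the seat under the nose. Continuing along the normal.

Call:
{"name": "apply_moves", "arguments": {
  "rows": [
    [[0,-0.11,-0.26,0,1],[0,-0.12,-0.27,0,1],[0,-0.12,-0.28,0,1],[0,-0.12,-0.28,0,1]]
  ]
}}

```text
time: 12.25
position: [0.4786, 0.077, 0.146]
ee_rot: [[0.152, 0.985, 0.076], [0.988, -0.151, -0.023], [-0.011, 0.079, -0.997]]
contact_force: [-0.1, 0.2, -0.2]
grip_width: 0.0514
```

Call:
{"name": "apply_moves", "arguments": {
  "rows": [
    [[0,-0.13,-0.28,0,1],[0,-0.13,-0.28,0,1],[0,-0.13,-0.28,0,1],[0,-0.13,-0.28,0,1],[0,-0.13,-0.28,0,1],[0,-0.13,-0.3,0,1]]
  ]
}}

```text
time: 12.75
position: [0.4534, 0.0816, 0.1919]
ee_rot: [[0.152, 0.985, 0.077], [0.988, -0.15, -0.023], [-0.011, 0.08, -0.997]]
contact_force: [-0.4, -0.2, -1.3]
grip_width: 0.0514
```

The hood is clear (pulled 113 mm along the normal with no sideways drift). Carrying it over to the mat.

Call:
{"name": "apply_moves", "arguments": {
  "rows": [
    [[-0.3,0,-0.3,0,1],[-0.6,0.1,-0.2,0,1],[-0.8,0.2,0,0,1],[-0.8,0.2,0,0,1],[-0.8,0.2,0,0,1],[-0.8,0.2,0,0,1],[-0.8,0.2,0,0,1],[-0.8,0.2,0,0,1]]
  ]
}}

```text
time: 13.42
position: [0.4622, -0.0689, 0.2161]
ee_rot: [[0.143, 0.986, 0.083], [0.99, -0.142, -0.024], [-0.012, 0.086, -0.996]]
contact_force: [0.9, 0.6, -1.6]
grip_width: 0.0512
```

Call:
{"name": "apply_moves", "arguments": {
  "rows": [
    [[-0.8,0.2,0,0,1],[-0.8,0.2,0,0,1],[-0.8,0.2,0,0,1],[-0.6,0.2,0,0,1],[-0.3,0.1,0,0,1],[0,0,0,0,1],[0,0,0,0,1]]
  ]
}}

```text
time: 14.0
position: [0.4711, -0.1652, 0.2229]
ee_rot: [[0.149, 0.985, 0.085], [0.989, -0.148, -0.027], [-0.014, 0.088, -0.996]]
contact_force: [1.3, 0.3, -1.5]
grip_width: 0.0518
```

```bash
python3 shot.py w11 wrist; python3 shot.py s11 scene; python3 shot.py t11 top
python3 - <<'E'
import cv2
a=cv2.imread("pics/s11.png")[130:280,170:370]; a=cv2.resize(a,(800,600),interpolation=cv2.INTER_CUBIC);cv2.imwrite("pics/s11c.png",a)
a=cv2.imread("pics/t11.png")[140:290,220:420]; cv2.imwrite("pics/t11c.png",cv2.resize(a,(800,600),interpolation=cv2.INTER_CUBIC))
from cell import env
print(env.observe()["ee_rot"])
E
```

```text
14.05 [ 0.47110719 -0.16489084  0.22286606] [-0.91738633  0.0183894  -0.75873209] [ 0.37983104 -0.14827134  0.36108711]
14.1 [ 0.4711288  -0.16441084  0.22277213] [ 0.00104285 -0.44285032 -0.88102419] [1.18939462 0.52451189 1.33937379]
14.15 [ 0.471173   -0.16414127  0.22270415] [-0.08648421 -0.13889511 -2.20726434] [0.25768715 0.01124209 1.33865457]
[[ 0.14755064  0.98542288  0.0846791 ]
 [ 0.98895085 -0.14575398 -0.02705546]
 [-0.01431876  0.08773552 -0.99604089]]
```

View pics/s11c.png

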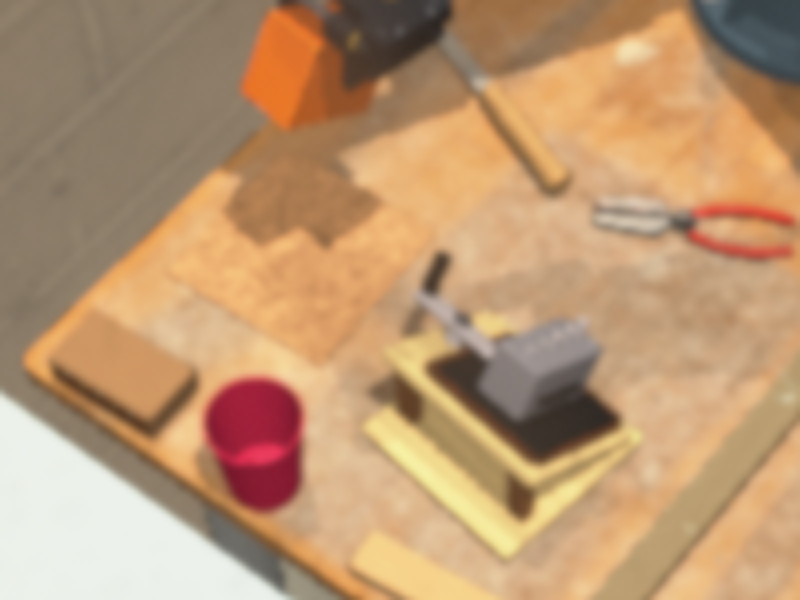

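View pics/w11.png

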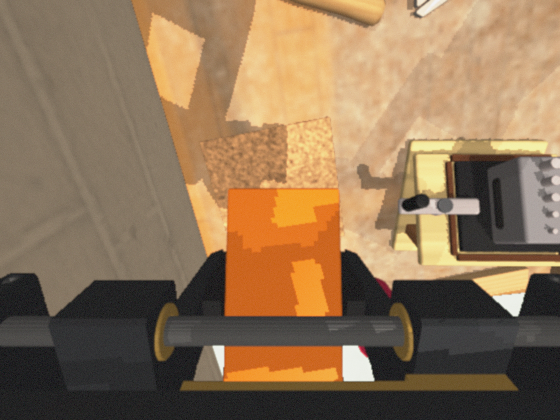

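View pics/t11c.png

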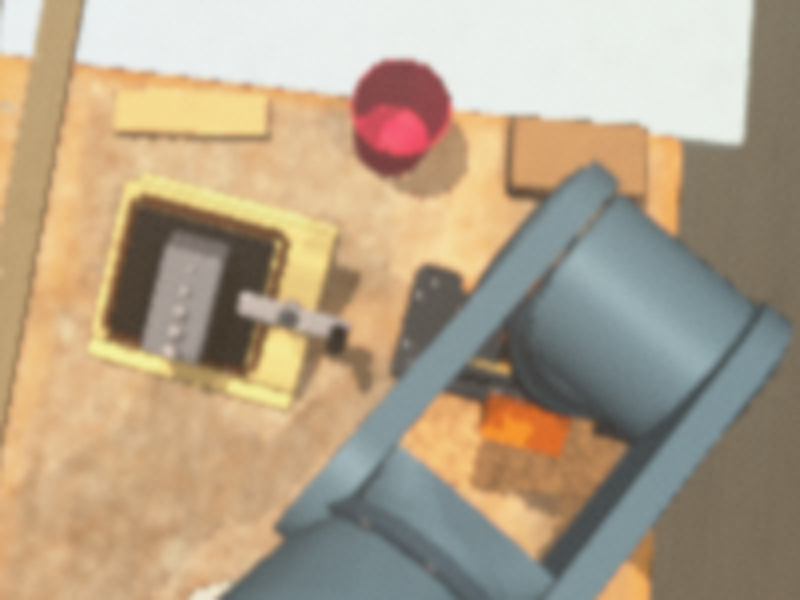

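The block sits in its seat with the button closed over its foot. The hood is held unchanged above the mat. Descending.

Call:
{"name": "apply_moves", "arguments": {
  "rows": [
    [[-0.05,-0.05,0.5,0,1],[-0.05,-0.1,0.7,0,1],[-0.05,-0.1,0.7,0,1],[-0.05,-0.1,0.7,0,1],[0,-0.1,0.7,0,1],[0,-0.1,0.7,0,1],[0,-0.05,0.4,0,1],[0,0,0.1,0,1]]
  ]
}}

```text
time: 14.82
position: [0.4669, -0.163, 0.1077]
ee_rot: [[0.136, 0.987, 0.09], [0.991, -0.134, -0.028], [-0.015, 0.093, -0.996]]
contact_force: [0.4, 0.1, -1.3]
grip_width: 0.0517
```

Call:
{"name": "apply_moves", "arguments": {
  "rows": [
    [[0,0,0,0,1],[0,0,0,0,1]]
  ]
}}

```text
time: 14.98
position: [0.4668, -0.1618, 0.1074]
ee_rot: [[0.135, 0.987, 0.089], [0.991, -0.133, -0.027], [-0.014, 0.091, -0.996]]
contact_force: [0.1, -1.0, -0.6]
grip_width: 0.0519
```

Call:
{"name": "apply_moves", "arguments": {
  "rows": [
    [[-0.15,0,0.4,0,1],[-0.2,0,0.4,0,1],[-0.15,0,0.4,0,1],[0,-0.05,0.3,0,1],[0,-0.05,0.2,0,1],[0,0,0,0,1],[0,0,0,0,1]]
  ]
}}

```text
time: 15.57
position: [0.4686, -0.1781, 0.0634]
ee_rot: [[0.135, 0.986, 0.093], [0.991, -0.133, -0.03], [-0.017, 0.096, -0.995]]
contact_force: [-0.0, -0.2, -1.0]
grip_width: 0.0518
```

```bash
python3 shot.py w12 wrist; python3 shot.py s12 scene
python3 - <<'E'
import cv2
a=cv2.imread("pics/s12.png")[130:280,170:370]; a=cv2.resize(a,(800,600),interpolation=cv2.INTER_CUBIC);cv2.imwrite("pics/s12c.png",a)
E
```

```text
15.6167 [ 0.46846799 -0.17798225  0.06337558] [-0.2741699   0.41136459 -1.69796095] [ 0.37600695 -0.16203417  0.20078004]
15.6667 [ 0.46874227 -0.17804433  0.06376649] [ 0.74292333  0.04819587 -1.82589091] [1.18939462 0.52451189 1.33937379]
```

View pics/s12c.png

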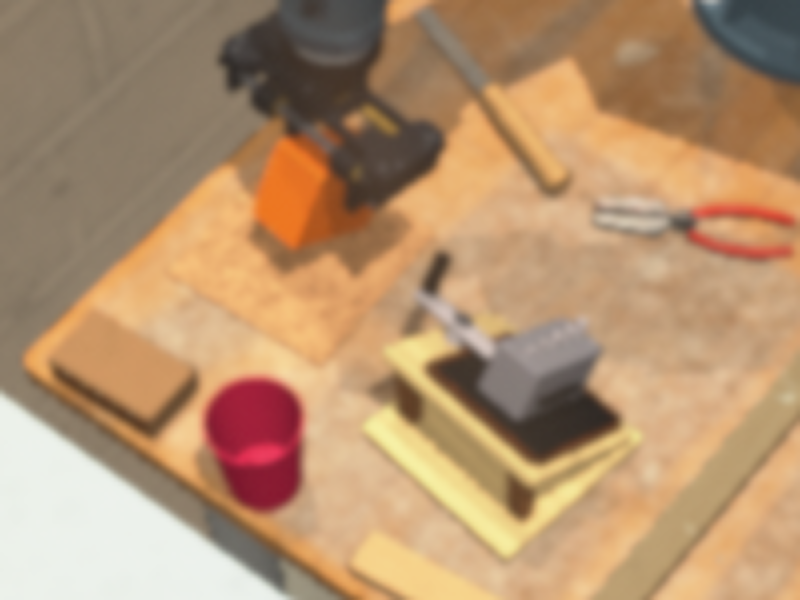

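View pics/w12.png

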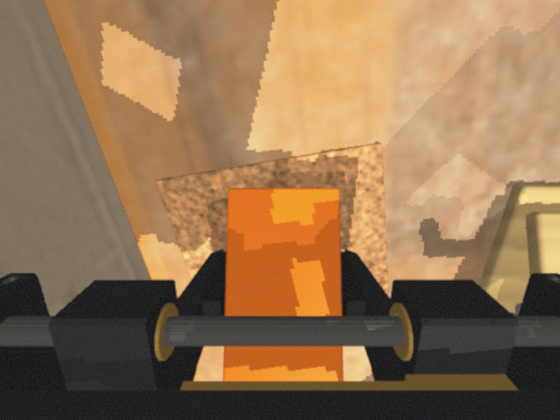

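Call:
{"name": "apply_moves", "arguments": {
  "rows": [
    [[0,0,0.12,0,1],[0,0,0.1,0,1],[0,0,0.08,0,1],[0,0,0,0,1]]
  ]
}}

```text
time: 16.0
position: [0.4704, -0.1786, 0.0569]
ee_rot: [[0.134, 0.986, 0.096], [0.991, -0.132, -0.031], [-0.018, 0.099, -0.995]]
contact_force: [-0.4, -0.8, -0.3]
grip_width: 0.0517
```

Call:
{"name": "apply_moves", "arguments": {
  "rows": [
    [[0,0,0.08,0,1],[0,0,0.06,0,1],[0,0,0,0,1]]
  ]
}}

```text
time: 16.25
position: [0.472, -0.1791, 0.0548]
ee_rot: [[0.134, 0.986, 0.098], [0.991, -0.132, -0.032], [-0.019, 0.101, -0.995]]
contact_force: [-1.9, 0.2, 0.4]
grip_width: 0.0515
```

The low edge is touching (force z shifted from about -1.2 to +0.4 N). Reducing the grip and swinging the hood flat about that edge.

Call:
{"name": "apply_moves", "arguments": {
  "rows": [
    [[0,0,0,0,1],[0,0,0,0,1]]
  ],
  "squeeze": 6
}}

```text
time: 16.42
position: [0.4723, -0.1792, 0.055]
ee_rot: [[0.134, 0.986, 0.098], [0.991, -0.131, -0.033], [-0.019, 0.102, -0.995]]
contact_force: [-0.6, -0.3, -0.3]
grip_width: 0.052
```

Call:
{"name": "apply_moves", "arguments": {
  "rows": [
    [[0,0.14,0.06,0,1],[0,0.14,0.06,0,1],[0,0.14,0.07,0,1],[0,0.14,0.07,0,1],[0,0,0,0,1]]
  ]
}}

```text
time: 16.83
position: [0.4883, -0.1814, 0.0494]
ee_rot: [[0.134, 0.986, 0.098], [0.991, -0.132, -0.033], [-0.019, 0.102, -0.995]]
contact_force: [0.2, 0.0, 1.2]
grip_width: 0.0518
```

```bash
python3 shot.py w13 wrist; python3 shot.py s13 scene
python3 - <<'E'
import cv2
a=cv2.imread("pics/s13.png")[140:215,215:315]; a=cv2.resize(a,(800,600),interpolation=cv2.INTER_CUBIC);cv2.imwrite("pics/s13c.png",a)
E
```

```text
16.8833 [ 0.48817186 -0.18135163  0.0495156 ] [ 0.18243155 -0.17422186 -1.13640144] [ 0.39497428 -0.16499046  0.18628577]
16.9333 [ 0.48795896 -0.18127257  0.0495438 ] [1.14326291 0.17384569 0.03361869] [1.18939462 0.52451189 1.33937379]
```

View pics/s13c.png

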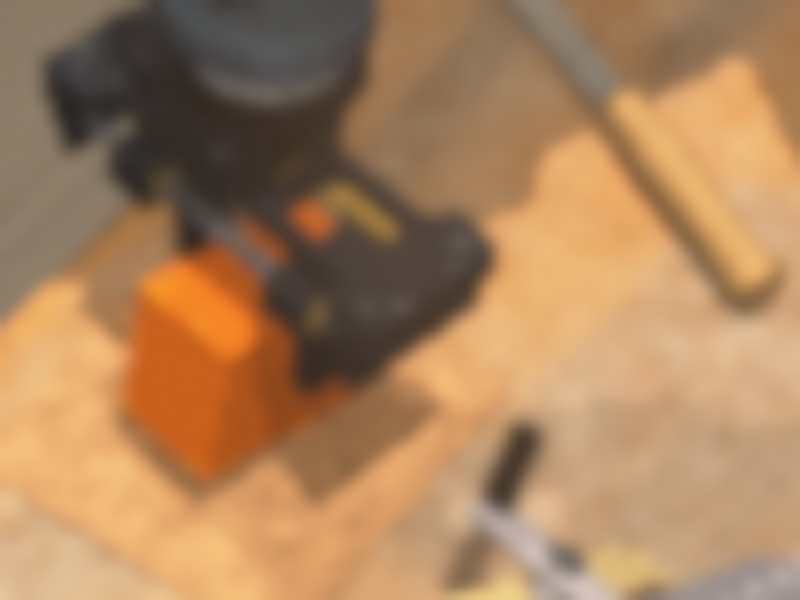

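View pics/w13.png

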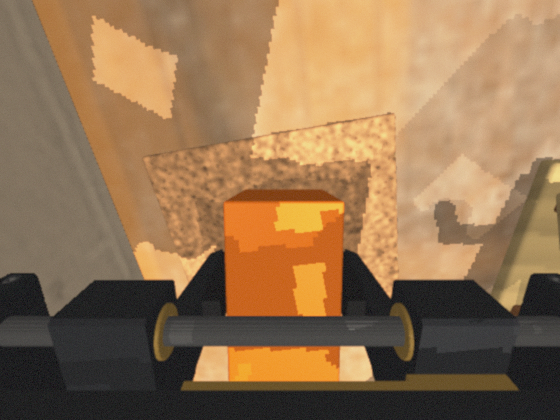

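The hood is rotating: its low end face is now visible at (283,196) and it is close to flat. Continuing the swing.

Call:
{"name": "apply_moves", "arguments": {
  "rows": [
    [[0,0.13,0.08,0,1],[0,0.13,0.09,0,1],[0,0.12,0.1,0,1],[0,0.1,0.1,0,1],[0,0,0,0,1]]
  ]
}}

```text
time: 17.35
position: [0.5016, -0.1834, 0.0406]
ee_rot: [[0.134, 0.986, 0.098], [0.991, -0.132, -0.032], [-0.019, 0.101, -0.995]]
contact_force: [-0.2, -0.0, -0.0]
grip_width: 0.0519
```

```bash
python3 shot.py w14 wrist; python3 shot.py s14 scene
python3 - <<'E'
import cv2
a=cv2.imread("pics/s14.png")[140:215,215:315]; a=cv2.resize(a,(800,600),interpolation=cv2.INTER_CUBIC);cv2.imwrite("pics/s14c.png",a)
E
```

```text
17.4 [ 0.50150284 -0.18336477  0.04071812] [ 0.27932139 -0.17880381 -1.06865882] [ 0.40839198 -0.16698647  0.1775125 ]
17.45 [ 0.50129172 -0.1832868   0.04076756] [ 0.50470211 -0.01477061 -0.81557774] [1.18939462 0.52451189 1.33937379]
```

View pics/s14c.png

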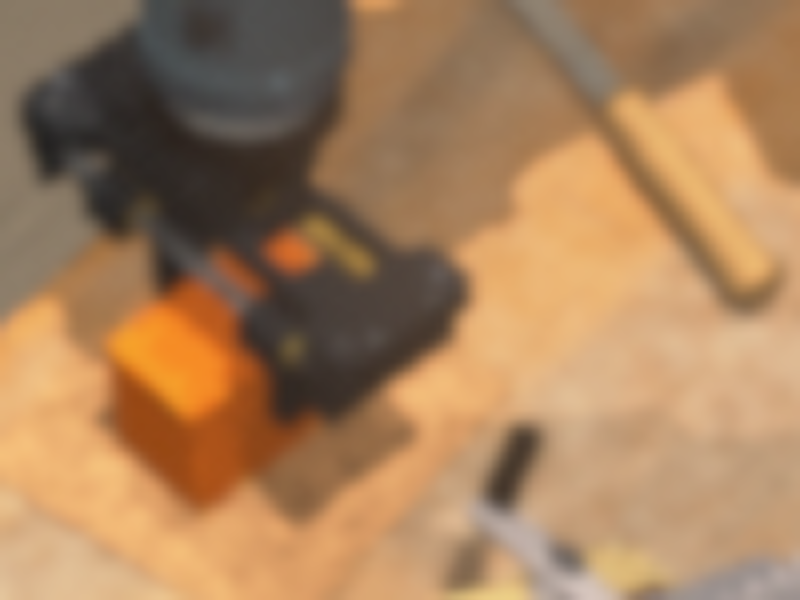

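View pics/w14.png

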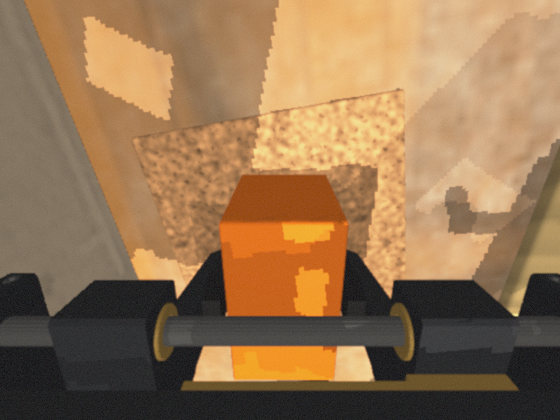

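Run:
```python
import pickle
from h import *
np.set_printoptions(precision=4,suppress=True)
A=pickle.load(open("pics/w14.pkl","rb"))
b=[onz(A,p,.004) for p in [(241,175),(326,175)]]; t=[onz(A,p,.074) for p in [(222,220),(346,222)]]
X=np.array([.9888,-.1494,0])
f=[onz(A,p,.074) for p in [(231,379),(337,380)]]
print(b,t,np.linalg.norm(b[0]-b[1]),np.linalg.norm(t[0]-t[1])); m=(t[0]+t[1]-b[0]-b[1])/2@X; print("tilt deg",np.degrees(np.arctan2(m,.07)))
print("centre",(b[0]+b[1])/2+.045*X,(t[0]+t[1])/2+.045*X)
print("mat corners",onz(A,(134,137),.004),onz(A,(403,89),.004))
```

```text
[array([ 0.4581, -0.2034,  0.004 ]), array([ 0.4649, -0.1513,  0.004 ])] [array([ 0.4553, -0.1998,  0.074 ]), array([ 0.4623, -0.1513,  0.074 ])] 0.052481660988983624 0.04892966583939917
tilt deg -2.409705277512004
centre [ 0.506  -0.1841  0.004 ] [ 0.5033 -0.1823  0.074 ]
mat corners [ 0.427  -0.2617  0.004 ] [ 0.4216 -0.1061  0.004 ]
```

The end face is nearly vertical (about 2° off), and the centre is near (0.505,-0.183), 5 mm from the mat centre. Pressing down the last bit, then opening.

Call:
{"name": "apply_moves", "arguments": {
  "rows": [
    [[0,0.06,0.08,0,1],[0,0.04,0.08,0,1],[0,0,0,0,1]]
  ],
  "squeeze": 4
}}

```text
time: 17.7
position: [0.5044, -0.1839, 0.0374]
ee_rot: [[0.134, 0.986, 0.098], [0.991, -0.131, -0.033], [-0.019, 0.101, -0.995]]
contact_force: [-0.5, -0.2, -1.8]
grip_width: 0.0519
```

```bash
python3 shot.py w15 wrist
python3 - <<'E'
import cv2
a=cv2.imread("pics/w15.png")[100:400,130:430]; cv2.imwrite("pics/w15c.png",cv2.resize(a,(600,600),interpolation=cv2.INTER_CUBIC))
E
```

```text
17.75 [ 0.50431107 -0.18392111  0.03735543] [ 0.4687846   0.22964702 -0.99621587] [ 0.41115574 -0.16753957  0.17429453]
```

View pics/w15c.png

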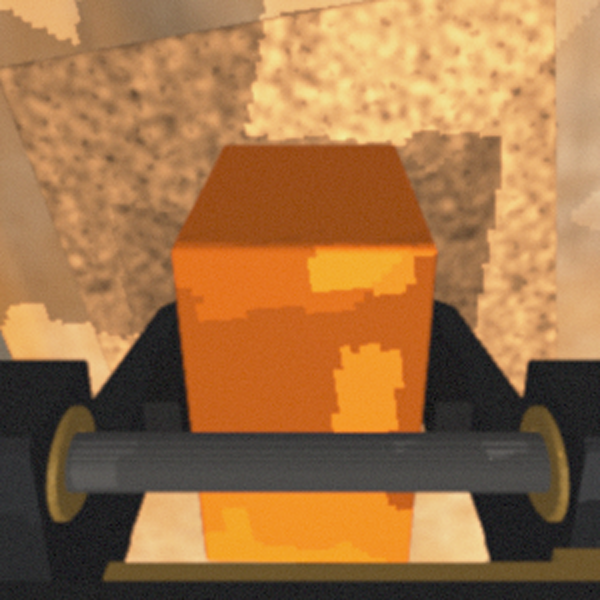

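Run:
```python
import pickle
from h import *
np.set_printoptions(precision=4,suppress=True)
A=pickle.load(open("pics/w15.pkl","rb"))
g=lambda x,y:(130+x/2,100+y/2)
X=np.array([.9888,-.1494,0])
for z in (.0,.004,.008): print("bot",z,np.linalg.norm(onz(A,g(224,145),z)-onz(A,g(395,145),z)))
for z in (.066,.070,.074,.078): print("near",z,np.linalg.norm(onz(A,g(174,247),z)-onz(A,g(436,246),z)),"far",np.linalg.norm(onz(A,g(206,561),z)-onz(A,g(410,561),z)), "len", np.linalg.norm(onz(A,g(308,561),z)-onz(A,g(305,247),z)))
b=onz(A,g(309,145),.004);t=onz(A,g(305,247),.074)
print(b,t,"tilt",np.degrees(np.arctan2((t-b)@X,.07)))
```

```text
bot 0.0 0.05282870555384705
bot 0.004 0.05161630480447648
bot 0.008 0.050403904055105954
near 0.066 0.0542833616050496 far 0.055950362146496145 len 0.0962916681295637
near 0.07 0.05227833475148516 far 0.0538837624508733 len 0.09273500961274245
near 0.074 0.05027330789792074 far 0.05181716275525045 len 0.08917835109592114
near 0.078 0.04826828104435629 far 0.04975056305962763 len 0.08562169257909982
[ 0.4618 -0.1769  0.004 ] [ 0.461  -0.1765  0.074 ] tilt -0.7077754387676293
```

The hood is flat on the mat: end face within 1° of vertical, top edge lengths match at z≈0.07–0.074. Releasing it.

Call:
{"name": "apply_moves", "arguments": {
  "rows": [
    [[0,0,0,0,0.35],[0,0,0,0,0.3],[0,0,0,0,0.2],[0,0,0,0,0.1],[0,0,0,0,0.1],[0,0,0,0,0.1]]
  ]
}}

```text
time: 18.25
position: [0.5044, -0.1839, 0.0372]
ee_rot: [[0.134, 0.986, 0.098], [0.991, -0.132, -0.033], [-0.02, 0.102, -0.995]]
contact_force: [0.2, 0.1, -0.3]
grip_width: 0.079
```

```bash
python3 shot.py w16 wrist
```

```text
18.3 [ 0.50436025 -0.18394652  0.03718138] [ 0.84842354 -0.38090165 -0.36582234] [ 0.41104505 -0.1674885   0.17403927]
```

View pics/w16.png

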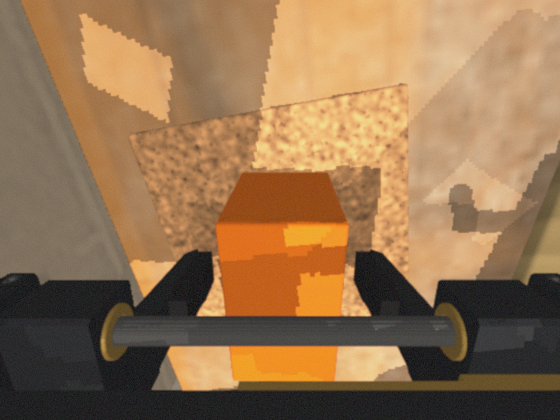

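The hood stood still on release and both fingers are clear of it. Rising straight up.

Call:
{"name": "apply_moves", "arguments": {
  "rows": [
    [[0,0,-0.4,0,0.1],[0,0,-0.7,0,0.1],[0,0,-0.8,0,0.1],[0,0,-0.9,0,0.1],[0,0,-1,0,0.1],[0,0,-1,0,0.1],[0,0,-0.6,0,0.1],[0,0,0,0,0.1]]
  ]
}}

```text
time: 18.97
position: [0.4889, -0.1784, 0.1804]
ee_rot: [[0.134, 0.986, 0.096], [0.991, -0.132, -0.032], [-0.019, 0.099, -0.995]]
contact_force: [0.8, -0.1, -0.1]
grip_width: 0.0793
```

Call:
{"name": "apply_moves", "arguments": {
  "rows": [
    [[0,-0.6,-0.5,0,0.1],[0,-1,-0.5,0,0.1],[0,-1,0,0,0.1],[0,-0.6,0,0,0.1],[0,0,0,0,0.1],[0,0,0,0,0.1]]
  ]
}}

```text
time: 19.47
position: [0.4051, -0.1665, 0.198]
ee_rot: [[0.134, 0.986, 0.099], [0.991, -0.131, -0.034], [-0.02, 0.103, -0.995]]
contact_force: [-0.0, 0.4, 0.3]
grip_width: 0.0795
```

```bash
python3 shot.py w17 wrist; python3 shot.py s17 scene; python3 shot.py t17 top
python3 - <<'E'
import cv2
a=cv2.imread("pics/s17.png")[130:280,170:370]; a=cv2.resize(a,(800,600),interpolation=cv2.INTER_CUBIC);cv2.imwrite("pics/s17c.png",a)
E
```

```text
19.5167 [ 0.40519913 -0.16637376  0.19788409] [-1.1573759   0.40220308 -0.61373286] [ 0.31167558 -0.14991618  0.33479743]
19.5667 [ 0.40559037 -0.16651414  0.19795179] [ 0.85000407  0.32391369 -0.23652742] [1.18939462 0.52451189 1.33937379]
19.6167 [ 0.40584982 -0.16660199  0.19803636] [ 0.31690853 -0.63144521  0.41394093] [0.25768715 0.01124209 1.33865457]
```

View pics/s17c.png

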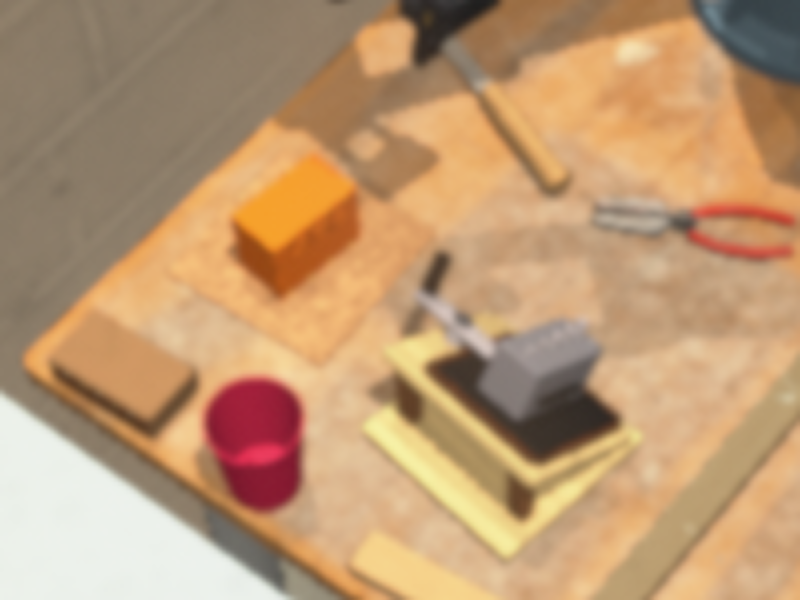

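View pics/w17.png

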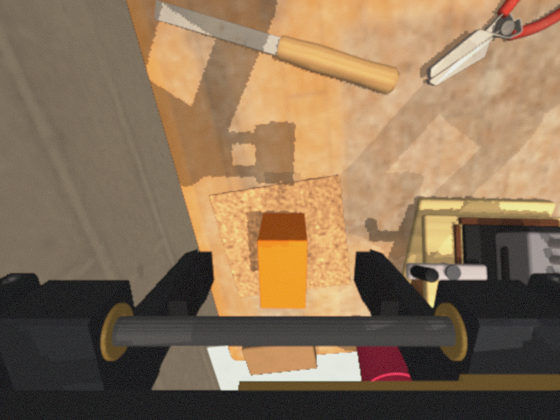

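The hood stands upright near the mat's middle (scene crop ~(295,225)). The block is seated, the button is closed and the bystanders have not moved. The robot is clear and still, so I'm handing in.

Run:
```python
from cell import env,ticket
import numpy as np
s=env.observe();print(s["time"],np.abs(s["qd"]).max(),s["contact_force"])
print(ticket.finish_job())
```

```text
19.6167 0.008826947860236824 [ 0.31690853 -0.63144521  0.41394093]
the job is handed in; nothing more can be done
None
```

I turned the turnbutton to its stop, pulled the hood straight off the block and set it down on the mat. I handed in at about 19.6 s of the 54 s; the system gave no verdict.

- **Turnbutton:** I gripped the peg and dragged it round about 1.3 rad until it would go no further. The bar's direction in the wrist picture matched the closed position.
- **Hood removal:** I pulled the hood 113 mm along the slope normal with no sideways drift. The block stayed flat in its seat under the nose.
- **Setting down:** I touched the hood's low edge to the mat, eased the grip and swung the hood flat before opening the fingers.

**Last checks:**
- The hood stands upright on the mat. The end-face measurement gave about 1° of tilt, but the top-edge widths left roughly 2° of doubt.
- The hood's centre is about 5 mm from the mat's centre, estimated just before the final 2–3 mm nudge. I did not measure it again afterwards.
- The block is seated, the button is closed, the cup and sanding block look unmoved, and the robot is clear and still. The final crops did not show the tape, but the arm never went near it after the first moves.

**Disagreements seen:**
- The seat height measured 57 mm against the stated 60 mm, so I used 58.5 mm.
- The peg-end height from the wrist views came out about 9 mm low.
- The tool tilted up to about 6° as it moved down. I allowed for this as I went.

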